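Hold a sensor probe centred in its guide over a dish

TASK

Take the sensor probe by its white head out of the blue holder and, above the guide stand, turn it so that its green tab points the same way as the green stripe runs outward from the brass bushing. Then lower its steel rod upright through the middle of the brass bushing, without touching the guide stand or the dish under it, until the red ring on the rod is level with the bushing's top rim. Finish while holding it there still and centred, gripped in the air with nothing else carrying it, and leave the loose things around undisturbed.

Things in the scene. Friction and masses are not known exactly. Their poses are not given: they have to be found in the camera images.
- probe_grip (a point): Centre of the probe's white head, the place to grasp. The probe is upright: a white block head (14 mm along x, 34 mm along y, 48 mm high, so this point is 24 mm above its underside) on a steel rod 10 mm thick and 100 mm long; total height 148 mm, mass 60 to 130 g. Grasp across the 14 mm thickness (along x). At the start the probe hangs upright, head underside resting on the holder's blue plate. Axes: z up along the rod, +y towards the green tab.
- probe: The whole probe; origin at the tip of the rod (bottom end), z up along the rod, +y towards the tab.
- probe_tip (a point): Bottom end of the rod, on its axis, 124 mm below the head's centre.
- probe_mark (a point): Middle of the red ring (4 mm wide) painted round the rod, on the rod's axis, 58 mm above its tip and 66 mm below the head's centre.
- probe_tab (a point): Centre of the small green tab (10x12x14 mm) that sticks out of the +y end of the head, 23 mm from the rod's axis and 8 mm above the head's centre.
- holder: Probe holder, fixed: grey base 105x80 mm with a grey post on its +x side and a blue plate (85x60 mm, 12 mm thick) whose top is 110 mm above the desk, with a 16 mm through hole in which the probe's rod hangs. Origin on the desk under the hole; z up, +x towards the post. Nothing rises above the blue plate but the probe. It stands left or right.
- holder_hole (a point): Centre of the holder's hole, at the top of the blue plate.
- guide: Guide stand, fixed: dark base 125x100 mm, aluminium post on its +x side, aluminium arm (12 mm thick, its top 93 mm above the desk) with a brass bushing: bore 22 mm, outside 32 mm, 20 mm long from 77 to 97 mm above the desk. Nothing of it is higher. A clear petri dish with a tan filling (60 mm wide) is fixed on the base under the bushing, its top 24 mm above the desk. Origin on the desk under the bore's centre; z up, +x towards the post, +y along the green stripe.
- guide_hole (a point): Centre of the bore at the bushing's top rim, 97 mm above the desk; z up. +y is the direction in which the green stripe on the arm (8x14 mm) runs outward from the bushing.
- tape_roll: Tan adhesive tape roll, 92 mm across, 48 mm high, a loose bystander on the desk to be left alone; origin at the centre of its underside.
- timer: White lab timer with three keys, 62x66x20 mm, a loose bystander on the desk to be left alone; origin at the centre of its underside.
- mailer: White plastic slide mailer, 33x84x10 mm, a loose bystander on the desk to be left alone; origin at the centre of its underside.
- rubber: White and blue eraser, 18x43x12 mm, a loose bystander on the desk to be left alone; origin at the centre of its underside.

How it is judged:
By the outcome, as a careful person would: the job done as asked, in the order asked, and still so for the second after the job is handed in, while the arm keeps its last pose, push and grip.
It also fails if it takes over 51 s, if anything falls off the work surface, if the arm or the gripper's body presses on something with over 40 N, if the wrist force passes 120 N, or if a joint passes its speed limit or range.

ROBOT

A 6-joint arm with a two-finger parallel gripper is mounted at the origin on a cart in front of the work surface, level with it; the furniture and walls round the work are solid. World frame = base frame: x ahead of the robot, y to its left, z up, the work surface at z = 0. Lengths are in m, angles in rad, forces in N, time in s.
With the tool pointing down it reaches from about 0.325 to 0.775 m from the base axis. Payload 5.5 kg.
Tool frame: the origin (TCP) lies between the finger pads; the fingertips stand 11 mm ahead of it and the grasp point (between the pads) lies 8 mm behind it; z points along the fingers, y is the line along which they close (so a half turn about z gives the same grasp; the last joint's range is limited). The gripper opens to 85 mm and grips with 20 to 120 N. Pads are 22 mm wide; open, the fingers measure 114 mm over their backs; the gripper's body (76 mm by 85 mm) begins 54 mm behind the grasp point. The pads swing forward as they close: fully open they stand 13 mm farther back than shut.
Start: joints at [1.05, 0.091, 1.231, -0, 1.82, -0.057], TCP at [0.268, 0.537, 0.219] pointing down, gripper open.
Joint ranges: [-2.87, 2.87], [-0.86, 2.18], [0.17, 2.46], [-1.51, 4.65], [0.06, 2.69], [-2.65, 2.65]. Speed limits (rad/s): [2.57, 2.57, 3.01, 3.14, 3.14, 3.14].

INTERFACE

Orientations are given as [roll, pitch, yaw] about the fixed x, y, z axes, in that order (R = Rz(yaw) Ry(pitch) Rx(roll)).
In Python, from station import ctrl, imaging gives the robot as it stands. Calls block until the motion is done:
- ctrl.goto(position, orientation): joint-space move of the TCP to a pose.
- ctrl.movel(position, rotation=None, v=0.15, guard=None): straight line of the TCP; rotation=None keeps the orientation; v is the mean speed in m/s. With guard (N) it stops when the force on the tool has changed by that much, and returns True; else False.
- ctrl.move_j(angles): joint-space move.
- ctrl.move_gripper(opening, force=None): finger opening in m; force is the grip in N (None keeps the last); returns when the fingers have stopped.
- ctrl.dwell(seconds).
- ctrl.inverse_kinematics(position, orientation): joint angles nearest the present ones, or None.
- ctrl.sense(): the state.
- imaging.snapshot(name): name is "scene" or "side" or "wrist"; returns (picture, depth): 384x512x3 uint8, red, green, blue; 384x512 float32, m along the optical axis (not along the pixel's ray), 0 where there is no reading.
- imaging.calibration(name): a dict with "camera_matrix" (3x3 intrinsics, pixels), "rvec" (rotation vector, rad) and "tvec" (3), from world to camera coordinates, as OpenCV has them; the wrist camera has in their place "mount" (4x4, takes a point from camera to tool coordinates, whose origin is the TCP and whose axes are the flange's). Camera axes: x right, y down, z forward; pixel columns grow to the right and rows downward; lengths in m; the calibration is good to about 2 mm. A picture is of the moment at which its call begins: read the wrist's pose just before it. calibration takes no time and is no camera call.
A pose or a line that the arm cannot do raises ctrl.PlanningError and nothing moves.
- ctrl.close_job(): hands the job in; it is judged then, once.
The state is a dict: "clock": time; "joint_pos": joint angles; "joint_velocities": joint speeds; "joint_efforts": joint torques, N m; "eef_pos": TCP position; "orientation": TCP orientation; "contact_force": force on the tool from outside, world axes, zero at the start; "moment": the same for the moment, N m; "grip_width": finger opening in m; "gripper_force": force on a finger pad.
Only numpy, scipy, OpenCV 4.12 (cv2) and the standard library are available. Lean on these libraries where they do the work, as an engineer would, in place of code of your own. Each camera call takes 0.05 s, during which the arm holds its last target. There are 200 camera calls.

## Working session

There is one attempt and no reset: what is moved stays moved. The work goes in short steps, each a Python script; the robot and the scene stay as the last script left them, time stands still between calls to the robot, and variables do not carry over. Pictures are saved under pics/ and viewed, at most 10 in all, crops included, and the job is handed in when it is done.

```bash
mkdir -p pics; ls; cat > h.py <<'E'
import numpy as np, cv2
from station import ctrl, imaging
from scipy.spatial.transform import Rotation as Rn
def snap(n,f):
    s=ctrl.sense(); p,d=imaging.snapshot(n); cv2.imwrite('pics/%s.png'%f,p[:,:,::-1]); np.savez('pics/%s.npz'%f,p=p,d=d,pos=s['eef_pos'],ori=s['orientation']); return p,d
def cam(n,f=None):
    c=imaging.calibration(n);K=np.array(c['camera_matrix'])
    if n=='wrist':
        z=np.load('pics/%s.npz'%f); R=Rn.from_euler('xyz',z['ori']).as_matrix(); M=np.array(c['mount'])
        return K,R@M[:3,:3],R@M[:3,3]+z['pos']
    R=cv2.Rodrigues(np.array(c['rvec'],float))[0]; return K,R.T,-R.T@np.array(c['tvec']).ravel()
def onz(n,f,u,v,z):
    K,R,o=cam(n,f); r=R@np.linalg.inv(K)@[u,v,1]; return o+r*(z-o[2])/r[2]
def dep(n,f,u,v):
    K,R,o=cam(n,f); d=np.load('pics/%s.npz'%f)['d'][int(v),int(u)]; return o+R@np.linalg.inv(K)@[u,v,1]*d
def proj(n,f,P):
    K,R,o=cam(n,f); q=K@R.T@(np.asarray(P)-o); return q[:2]/q[2]
E
python3 - <<'E'
from h import *
a,_=snap('scene','s1'); b,_=snap('side','d1'); snap('wrist','w1')
cv2.imwrite('pics/s1b.png',cv2.resize(a[:,:,::-1],(800,600))); cv2.imwrite('pics/d1b.png',cv2.resize(b[:,:,::-1],(800,600)))
print(ctrl.sense())
for n in('scene','side','wrist'): K,R,o=cam(n,'w1'); print(n,o,R[:,2],K[0,0]); 
print(imaging.calibration('wrist'))
E
```

```text
pics
{'clock': 0.15, 'joint_pos': array([ 1.05025517e+00,  9.17512663e-02,  1.23159869e+00, -4.63955203e-06,
        1.81976291e+00, -5.66881455e-02]), 'joint_velocities': array([ 0.00022736, -0.00132064, -0.00260843,  0.00205145, -0.00157991,
        0.00094873]), 'joint_efforts': array([ 1.33476045e-03, -4.59373426e+01, -4.18524957e+01, -6.17181740e-05,
        9.65487590e-03, -9.32198532e-06]), 'eef_pos': array([0.26832971, 0.53641915, 0.21807745]), 'orientation': array([-3.14007462e+00, -8.16411891e-05,  2.67773844e+00]), 'contact_force': array([ 0.60210208, -0.4489533 ,  0.46516357]), 'moment': array([-0.0203065 ,  0.01323294, -0.02710669]), 'gripper_force': 0.0, 'grip_width': 0.08535113673780552}
scene [-0.28298362 -0.47339996  0.86476759] [ 0.67758877  0.38468144 -0.62681229] 397.1604834848139
side [ 0.14612978 -0.42731745  1.0590242 ] [ 0.33015441  0.36686914 -0.86971553] 376.10129331488275
wrist [0.20600987 0.56878772 0.37420639] [ 0.24497387 -0.12587108 -0.96132423] 290.33324581937654
{'camera_matrix': array([[290.33324582,   0.        , 252.09764499],
       [  0.        , 290.33324582, 189.77981382],
       [  0.        ,   0.        ,   1.        ]]), 'mount': array([[-5.47873457e-05, -9.61302529e-01, -2.75494907e-01,
         7.02116025e-02],
       [ 9.99999201e-01,  2.95235970e-04, -1.22905498e-03,
         8.53382496e-04],
       [ 1.26282966e-03, -2.75494755e-01,  9.61301745e-01,
        -1.56279146e-01],
       [ 0.00000000e+00,  0.00000000e+00,  0.00000000e+00,
         1.00000000e+00]])}
```

View pics/s1b.png

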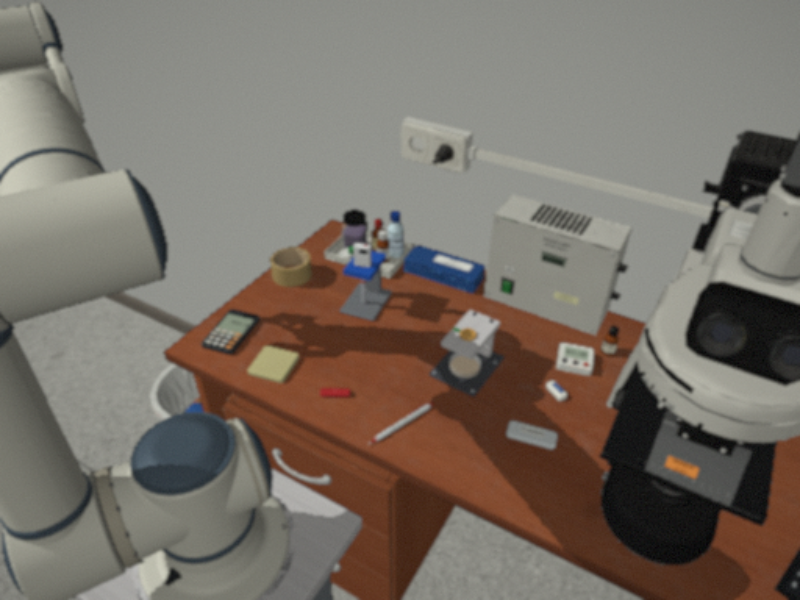

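View pics/d1b.png

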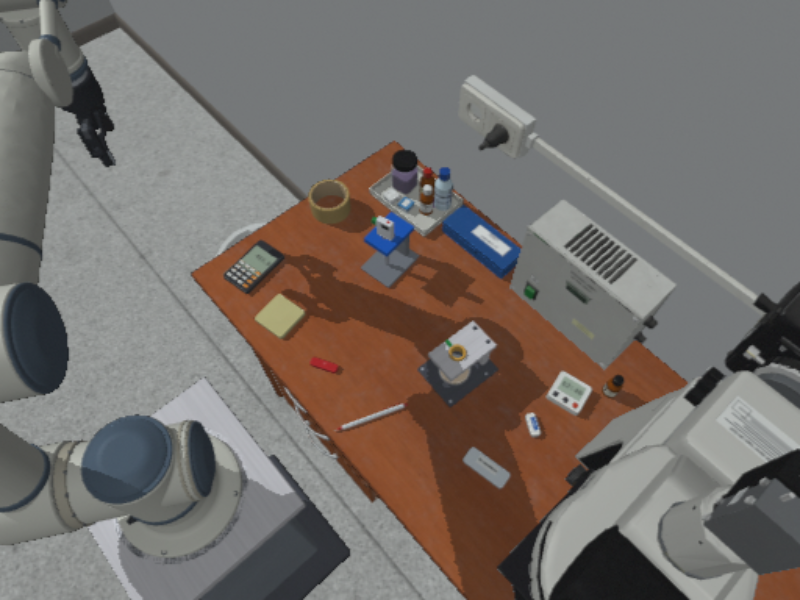

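The side view shows the probe head near (385,228), with its tab to the upper left. The bushing is near (457,352) and the stripe leaves it to the upper left, near (448,344).

```bash
python3 - <<'E'
from h import *
s=.64
for n,f,pts in(('side','d1',dict(head=(385,224,.158),tab=(376,221,.149),bush=(457,352,.097),stripe=(448,344,.093),tray=(445,175,.13),jar=(404,155,.1),plate=(395,240,.11))),('scene','s1',dict(head=(362,245,.158),bush=(467,335,.097),stripe=(458,330,.093)))):
    for k,(u,v,z) in pts.items(): print(n,k,onz(n,f,u*s,v*s,z),dep(n,f,u*s,v*s))
g=onz('side','d1',457*s,352*s,.097);h=onz('side','d1',385*s,224*s,.134)
ctrl.goto  
import itertools
for nm,p in(('h',h),('g',g)):
  for yaw in np.arange(-3.14,3.14,.52):
    q=ctrl.inverse_kinematics([p[0],p[1],.27],[np.pi,0,yaw]); print(nm,round(yaw,2),None if q is None else np.round(q,2))
E
```

```text
side head [0.57367359 0.10736631 0.158     ] [0.57425543 0.10809396 0.15677381]
side tab [0.56973644 0.12978164 0.149     ] [0.56963381 0.12964666 0.14922048]
side bush [ 0.51127946 -0.15897468  0.097     ] [ 0.54431143 -0.1347      0.00997388]
side stripe [ 0.51180955 -0.1355195   0.093     ] [ 0.51124784 -0.13596772  0.09448388]
side tray [0.76230922 0.13629491 0.13      ] [0.77204192 0.14519729 0.11532586]
side jar [0.75524787 0.25586911 0.1       ] [0.7584052  0.25941037 0.09502895]
side plate [0.5853606  0.09293033 0.11      ] [0.58608868 0.09379271 0.10842688]
scene head [0.57576028 0.11058033 0.158     ] [0.5784071  0.11238027 0.15582161]
scene bush [ 0.50355214 -0.16214722  0.097     ] [ 0.52196109 -0.15486232  0.07903032]
scene stripe [ 0.51154933 -0.14025148  0.093     ] [ 0.51258429 -0.13981752  0.09199469]
h -3.14 [ 0.15  0.1   1.13  0.    1.91 -1.42]
h -2.62 [ 0.15  0.1   1.13  0.    1.91 -1.94]
h -2.1 [ 0.15  0.1   1.13  0.    1.91 -2.46]
h -1.58 None
h -1.06 None
h -0.54 [ 0.15  0.1   1.13 -0.    1.91  2.26]
h -0.02 [ 0.15  0.1   1.13 -0.    1.91  1.74]
h 0.5 [ 0.15  0.1   1.13 -0.    1.91  1.22]
h 1.02 [ 0.15  0.1   1.13 -0.    1.91  0.7 ]
h 1.54 [ 0.15  0.1   1.13 -0.    1.91  0.18]
h 2.06 [ 0.15  0.1   1.13  0.    1.91 -0.34]
h 2.58 [ 0.15  0.1   1.13  0.    1.91 -0.86]
h 3.1 [ 0.15  0.1   1.13  0.    1.91 -1.38]
g -3.14 [-0.37 -0.07  1.3   0.    1.91 -1.94]
g -2.62 [-0.37 -0.07  1.3   0.    1.91 -2.46]
g -2.1 None
g -1.58 None
g -1.06 [-0.37 -0.07  1.3  -0.    1.91  2.27]
g -0.54 [-0.37 -0.07  1.3  -0.    1.91  1.75]
g -0.02 [-0.37 -0.07  1.3  -0.    1.91  1.23]
g 0.5 [-0.37 -0.07  1.3  -0.    1.91  0.71]
g 1.02 [-0.37 -0.07  1.3  -0.    1.91  0.19]
g 1.54 [-0.37 -0.07  1.3   0.    1.91 -0.33]
g 2.06 [-0.37 -0.07  1.3   0.    1.91 -0.85]
g 2.58 [-0.37 -0.07  1.3   0.    1.91 -1.37]
g 3.1 [-0.37 -0.07  1.3   0.    1.91 -1.89]
```

```bash
python3 - <<'E'
from h import *
ctrl.goto([.573,.108,.26],[np.pi,0,1.75]); a,_=snap('wrist','wh')
ctrl.goto([.509,-.160,.22],[np.pi,0,1.55]); b,_=snap('wrist','wg')
print(ctrl.sense()['clock'])
cv2.imwrite('pics/both.png',cv2.resize(np.vstack([a,b])[:,:,::-1],None,fx=.78,fy=.78))
E
```

```text
3.2333
```

View pics/both.png

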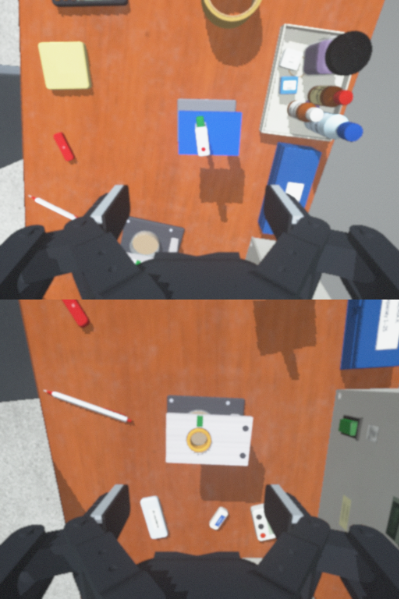

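The top half shows the head at about (202,138) with its tab up, between the fingers. The bottom half shows the bushing at about (199,440), with the stripe running up from it. I'll enlarge both.

```bash
python3 - <<'E'
import cv2,numpy as np
c=[]
for f,(u,v) in(('wh',(260,177)),('wg',(255,180))):
    a=cv2.imread('pics/%s.png'%f)[v-40:v+40,u-30:u+30]; c.append(cv2.resize(a,None,fx=6.5,fy=6.5,interpolation=cv2.INTER_CUBIC)); print(f,u-30,v-40)
cv2.imwrite('pics/cr.png',np.hstack(c))
E
```

```text
wh 230 137
wg 225 140
```

View pics/cr.png

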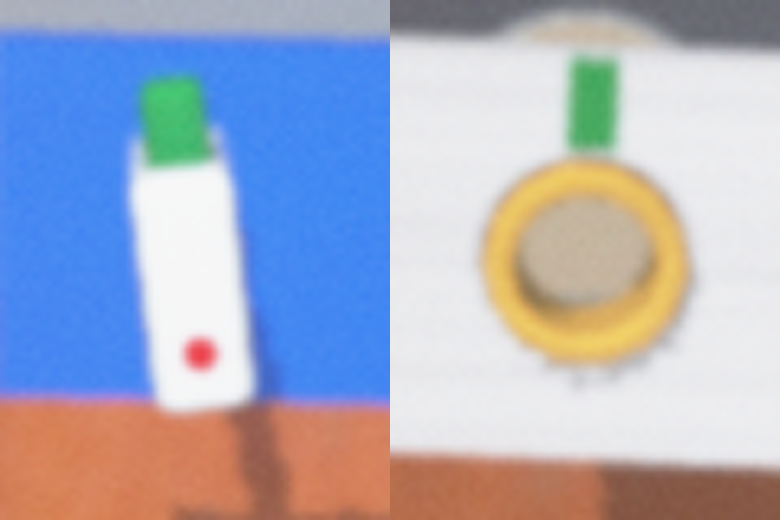

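```bash
cat >> h.py <<'E'
def ang(d): return np.degrees(np.arctan2(d[1],d[0]))
E
python3 - <<'E'
from h import *
s=6.5
H=lambda u,v,z:onz('wrist','wh',230+u/s-.42,137+v/s-.42,z)
G=lambda u,v,z:onz('wrist','wg',225+(u-390)/s-.42,140+v/s-.42,z)
a,b,c,d=[H(*p,.158) for p in((132,170),(230,163),(255,400),(160,410))]
print('head',(a+b+c+d)/4,'len',np.linalg.norm(a-d),np.linalg.norm(b-c),'w',np.linalg.norm(a-b),np.linalg.norm(c-d),'ang',ang(a-d),ang(b-c))
t=H(175,80,.149);print('tab end',t, ang(t-(a+b+c+d)/4), np.linalg.norm((t-(a+b+c+d)/4)[:2]))
g=G(586,260,.097);print('g',g,np.linalg.norm(G(482,260,.097)-G(690,260,.097)))
x=G(595,60,.093)
print('stripe',ang(x-G(591,150,.093)),ang(x-g),'edges',ang(G(780,50,.093)-G(390,36,.093))+90,ang(G(780,470,.093)-G(390,455,.093))+90)
for P,n,f in((g,'side','d1'),(g,'scene','s1'),((a+b+c+d)/4,'side','d1'),((a+b+c+d)/4,'scene','s1')): print(proj(n,f,P)/.64)
print(dep('wrist','wh',260,177),dep('wrist','wg',270,180))
E
```

```text
head [0.57847558 0.11517358 0.158     ] len 0.03518208453600115 0.03466525299118257 w 0.013609268221936408 0.013715067674034718 ang 106.808803967012 107.00178523867567
tab end [0.57073583 0.14228994 0.149     ] 105.93017926386202 0.028199307077432113
g [ 0.51217212 -0.15819536  0.097     ] 0.03175106300571952
stripe 86.55625446496973 86.37202568012748 edges 86.8295984065982 86.53568333328252
[457.05131446 351.40359313]
[467.07057802 331.52249829]
[384.22140557 220.21551333]
[360.82085099 243.68960064]
[0.57817439 0.11907992 0.15903218] [ 0.52726545 -0.15870591  0.09785427]
```

```bash
python3 - <<'E'
from h import *
o=[np.pi,0,1.864]
ctrl.goto([.5785,.1152,.20],o)
ctrl.move_gripper(.05,40)
print(ctrl.movel([.5785,.1152,.129],v=.08,guard=8))
print(ctrl.sense()['contact_force'])
ctrl.move_gripper(0,40); s=ctrl.sense(); print(s['grip_width'],s['gripper_force'],s['contact_force'],s['eef_pos'])
snap('wrist','wk0')
print(ctrl.movel([.5785,.1152,.255],v=.08)); s=ctrl.sense(); print(s['grip_width'],s['gripper_force'],s['contact_force'],s['eef_pos'],s['orientation'],s['clock'])
a,_=snap('wrist','wk');b,_=snap('side','dk');c,_=snap('scene','sk')
cv2.imwrite('pics/k.png',np.hstack([cv2.resize(a[120:380,150:350],(400,520))]+[cv2.resize(x,(200,520)) for x in (b[70:226,216:276],c[70:226,202:262])])[:,:,::-1])
E
```

```text
False
[ 0.50961565 -0.39727632 -0.02806964]
0.013140380533594766 40.568944215774536 [-1.25981714 -0.72938478  2.56345651] [0.57866401 0.11521786 0.12969604]
False
0.013148997847037517 40.13957440853119 [-0.06763912 -0.105506   -0.36309892] [0.57833026 0.11516907 0.25429025] [-3.14044464e+00 -1.22913796e-04  1.86398024e+00] 8.0
```

View pics/k.png

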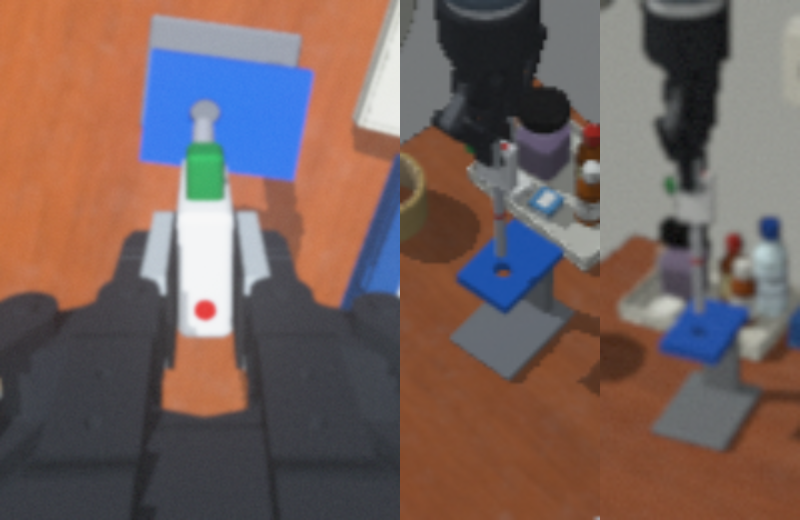

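The probe is gripped and clear of the holder. The head is in line with the tool at column ≈205, and the rod tip is near (205,115) in front of the hole. Next I'll move above the bushing and look.

```bash
python3 - <<'E'
from h import *
ctrl.goto([.5122,-.1582,.245],[np.pi,0,1.511]); ctrl.dwell(.5)
s=ctrl.sense();print(s['eef_pos'],s['orientation'],s['clock'],s['grip_width'])
a,_=snap('wrist','wm');b,_=snap('side','dm');c,_=snap('scene','sm')
p=s['eef_pos']
for n,f in(('wrist','wm'),('side','dm'),('scene','sm')):
  print(n,[proj(n,f,p+[0,0,z]).round(1) for z in(.029,-.043,-.061,-.119)], proj(n,f,[.5122,-.1582,.097]).round(1))
w=cv2.resize(a[130:330,202:302],(300,600),interpolation=2)
v=[cv2.resize(x,(250,600),interpolation=2) for x in (b[140:260,267:317],c[130:250,275:325])]
cv2.imwrite('pics/m.png',np.hstack([w]+v)[:,:,::-1])
E
```

```text
[ 0.51231297 -0.15794298  0.24496353] [-3.14154066e+00 -3.62260561e-05  1.51150566e+00] 9.7417 0.01295539778716513
wrist [array([252.2, 257. ]), array([252.2, 207.6]), array([252.2, 199.9]), array([252.2, 181.5])] [252.1 175. ]
side [array([298.1, 193.7]), array([295.6, 207.6]), array([295. , 210.8]), array([293.3, 220.4])] [292.5 224.9]
scene [array([303.9, 161.5]), array([301.7, 183.4]), array([301.2, 188.6]), array([299.6, 204.5])] [298.9 212.2]
```

View pics/m.png

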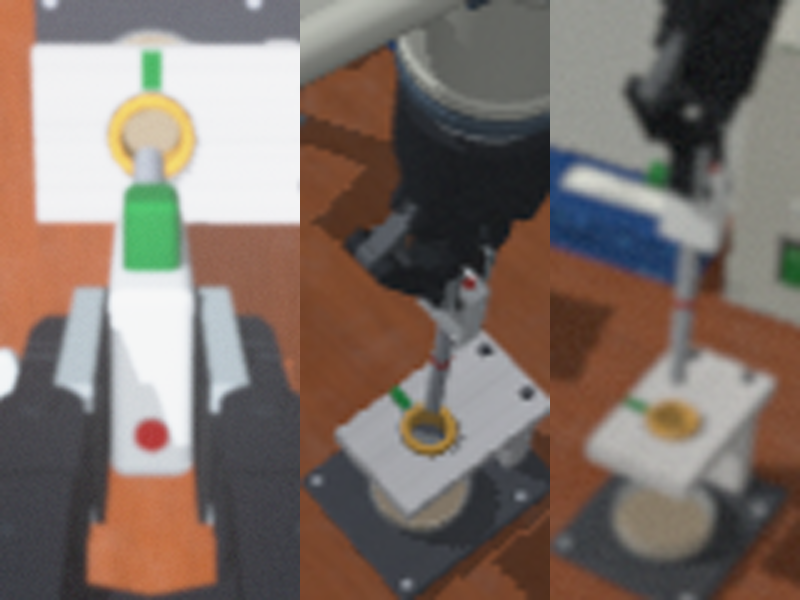

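The wrist view shows the stripe vertical, in line with the tab. The bushing is at (252.3,175.3), which matches the prediction, and the rod is on the same column. In the side and scene views the rod matches the bushing to about 1 mm. I'll lower it to just above the rim and check the tip's fore-aft position.

```bash
python3 - <<'E'
from h import *
ctrl.movel([.5122,-.1582,.222],v=.06,guard=5); ctrl.dwell(.5)
s=ctrl.sense();p=s['eef_pos'];print(p,s['clock'])
a,_=snap('wrist','wn');b,_=snap('side','dn');c,_=snap('scene','sn')
tip=p+[0,0,-.1197]; t=np.linspace(0,2*np.pi,60)
def over(im,n,f,C,r,x0,y0,k,col):
    q=np.array([(proj(n,f,C+[r*np.cos(u),r*np.sin(u),0])-[x0,y0]+.5)*k for u in t]).astype(int); cv2.polylines(im,[q],True,col)
ims=[]
for n,f,x,x0,y0 in(('wrist','wn',a,227,150),('side','dn',b,268,195),('scene','sn',c,275,180)):
    im=cv2.resize(x[y0:y0+50,x0:x0+50],(400,400),interpolation=2)[:,:,::-1].copy(); 
    if n=='wrist': over(im,n,f,tip,.005,x0,y0,8,(255,0,255)); over(im,n,f,np.array([.5122,-.1582,.097]),.011,x0,y0,8,(255,0,0))
    ims.append(im[:, :400 if n=='wrist' else 400])
cv2.imwrite('pics/n.png',np.hstack([ims[0]]+[cv2.resize(i[:,100:300],(200,400)) for i in ims[1:]]))
E
```

```text
[ 0.51224501 -0.1581967   0.22212068] 10.925
```

View pics/n.png

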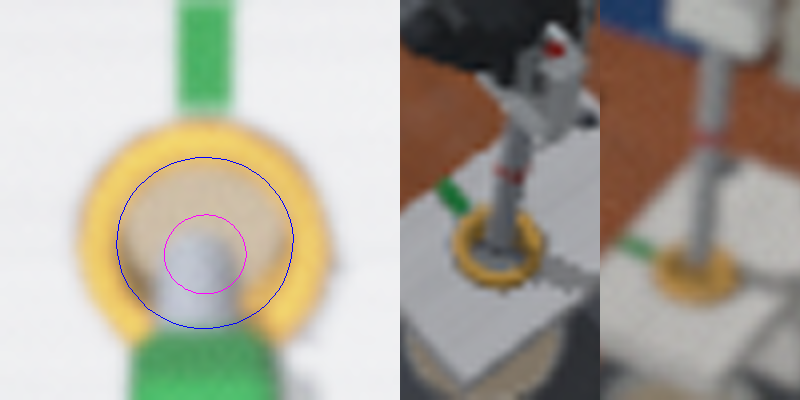

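The wrist view shows the bushing matching the overlay. The tip's far edge is at row 235, against 214 predicted, so the rod sits about 2.4 mm towards −y. I need to know whether that is an offset or a tilt.

```bash
python3 - <<'E'
from h import *
p=np.load('pics/wm.npz')['pos']; R=Rn.from_euler('z',1.5115).as_matrix()
print([proj('wrist','wm',p+R@[x,0,.0283]).round(2) for x in(.017,-.017)])
im=np.load('pics/wm.npz')['p'].astype(int)
print(im[218:232,250].tolist()); print(im[280:294,252].sum(1))
n=np.load('pics/wn.npz')['p'].astype(int); print(n[170:196,252].tolist())
p=np.load('pics/wn.npz')['pos']
for z,x in((-.1197,.005),(-.1197,0)): print(proj('wrist','wn',p+R@[x,0,z]))
# head edges in all wrist shots incl. in holder
p=np.load('pics/wk0.npz')['pos']; k=np.load('pics/wk0.npz')['p'].astype(int); print(k[218:232,250].sum(1),k[280:294,252].sum(1))
E
```

```text
[array([252.16, 224.11]), array([252.16, 286.33])]
[[80, 181, 108], [111, 192, 134], [166, 215, 184], [215, 229, 224], [231, 236, 237], [234, 237, 240], [234, 237, 239], [237, 239, 242], [242, 243, 244], [245, 246, 247], [247, 247, 247], [247, 247, 247], [247, 247, 247], [246, 247, 247]]
[485 576 622 638 634 630 614 565 491 429 405 403 396 402]
[[221, 188, 131], [213, 189, 153], [206, 189, 164], [203, 188, 167], [205, 190, 166], [205, 190, 168], [206, 192, 169], [204, 191, 169], [200, 190, 178], [191, 188, 187], [181, 185, 191], [181, 187, 197], [179, 184, 194], [184, 188, 199], [184, 188, 201], [184, 190, 200], [178, 185, 195], [183, 187, 197], [183, 188, 199], [174, 184, 191], [153, 174, 171], [122, 165, 138], [91, 156, 108], [80, 157, 99], [80, 157, 98], [80, 160, 98]]
[252.16960147 176.35869116]
[252.17176771 181.32232946]
[350 413 553 667 703 710 709 717 730 739 741 741 741 739] [613 706 728 731 730 726 712 647 499 373 307 301 312 298]
```

Head edges show about 0.8 mm and the tip about 2 mm, so it is mostly offset with roughly 0.5° of tilt. I'll shift +1.4 mm in y and lower.

```bash
python3 - <<'E'
from h import *
ctrl.movel([.5125,-.1568,.222],v=.03)
print(ctrl.movel([.5125,-.1568,.1587],v=.04,guard=4)); ctrl.dwell(.8)
s=ctrl.sense();print(s['eef_pos'],s['orientation'],s['clock'],s['contact_force'],s['grip_width'])
a,_=snap('wrist','wf');b,_=snap('side','df');c,_=snap('scene','sf')
ims=[cv2.resize(x[y0:y0+h,x0:x0+h],(266,266),interpolation=2) for x,x0,y0,h in((a,217,155,70),(b,275,205,36),(c,281,190,36))]
cv2.imwrite('pics/f.png',cv2.resize(np.hstack(ims)[:,:,::-1],None,fx=1,fy=1))
E
```

```text
False
[ 0.51250678 -0.15678665  0.15868856] [ 3.14157380e+00 -1.15704891e-05  1.51101356e+00] 13.8583 [ 0.00475048  0.00988406 -2.13662722] 0.012556633588305416
```

View pics/f.png

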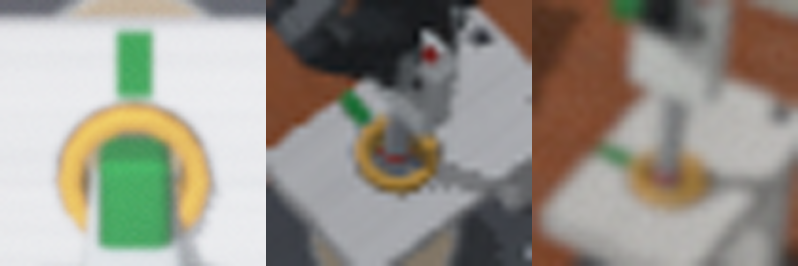

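The wrist view shows the tab in line with the stripe and centred in the bushing at about (134,180). In both other views the red ring is inside the rim. I'll check the ring height numerically against the bushing.

```bash
python3 - <<'E'
from h import *
from scipy.optimize import least_squares
g=np.array([.5122,-.1582,.097]);t=np.linspace(0,2*np.pi,200)
off={}
obs=[]
for n,f0,f1 in(('side','d1','df'),('scene','s1','sf')):
    def up(f,C,h=24):
        p=np.load('pics/%s.npz'%f)['p'].astype(np.float32); x0,y0=(proj(n,f,C)-h).round().astype(int)
        return cv2.resize(p[y0:y0+2*h,x0:x0+2*h],None,fx=8,fy=8,interpolation=cv2.INTER_CUBIC),x0,y0
    im,x0,y0=up(f0,g); r,gg,b=im[...,0],im[...,1],im[...,2]
    m=((r-b>60)&(gg-b>25)&(r-gg<70)).astype(np.uint8)
    k,l,st,_=cv2.connectedComponentsWithStats(m); d=[abs(st[i,0]+st[i,2]/2-192)+abs(st[i,1]+st[i,3]/2-192)+(1e4 if st[i,4]<800 else 0) for i in range(1,k)]; s=st[1+int(np.argmin(d))]
    ext=np.array([x0+s[0]/8,x0+(s[0]+s[2])/8,y0+s[1]/8,y0+(s[1]+s[3])/8])-.5
    q=np.array([proj(n,f0,g+[.016*np.cos(u),.016*np.sin(u),z]) for u in t for z in(0,-.004)])
    e=np.array([*q[:,0][[q[:,0].argmin(),q[:,0].argmax()]],q[:,1].min(),q[:,1].max()]); dd=ext-e; print(n,'bush',ext.round(1),dd.round(2))
    o=np.array([dd[:2].mean(),dd[2:].mean()])
    im,x0,y0=up(f1,g,10); w=np.clip(im[...,0]-im[...,1]-25,0,None); w[im[...,1]-im[...,2]>15]=0
    ys,xs=np.mgrid[:160,:160]; c=np.array([x0+(w*xs).sum()/w.sum()/8,y0+(w*ys).sum()/w.sum()/8])-.44
    K,R,oo=cam(n); tc=(oo-g)*[1,1,0]; tc/=np.linalg.norm(tc)
    print('ring',c,'n',(w>0).sum()/64,'expected',proj(n,f1,g+.0039*tc)+o, 'px/mm z',(proj(n,f1,g+[0,0,.001])-proj(n,f1,g)).round(2))
    obs.append((n,f1,c-o,tc))
sol=least_squares(lambda P:np.concatenate([proj(n,f,P+.0039*tc)-c for n,f,c,tc in obs]),g); print('ring-g mm',(sol.x-g)*1e3,sol.fun)
for f in('wm','wn','wf'):
    p=np.load('pics/%s.npz'%f)['p'].astype(int)[230:300,235:270]; m=(p[...,0]-p[...,1]>60)&(p[...,0]-p[...,2]>60); print(f,np.argwhere(m).mean(0),m.sum())
E
```

```text
side bush [286.8 297.8 220.  230.4] [ 0.02 -0.48  0.26 -0.33]
ring [290.39866017 224.06528378] n 5.046875 expected [292.06881705 226.09650218] px/mm z [ 0.03 -0.15]
scene bush [294.1 304.2 210.  217.1] [ 0.86 -0.27  1.54  0.13]
ring [295.80586415 209.8707944 ] n 9.171875 expected [299.1380529 213.9108781] px/mm z [ 0.03 -0.26]
ring-g mm [-5.25136434  6.11575661 15.33115553] [-0.81423637 -0.62640294  0.98263477  0.37938208]
wm [59.91939547 17.25440806] 397
wn [59.953125   17.24479167] 384
wf [59.95       16.86944444] 360
```

```bash
python3 - <<'E'
from h import *
for F in('m','n'):
  P=np.load('pics/w%s.npz'%F)['pos']+[-.0003,-.0014,-.0617]
  for n,f,o in(('side','d'+F,[-.23,-.03]),('scene','s'+F,[.3,.8])):
    K,R,oo=cam(n); tc=(oo-P)*[1,1,0]; tc/=np.linalg.norm(tc)
    e=proj(n,f,P+.0039*tc)+o; x0,y0=e.round().astype(int)-5
    p=np.load('pics/%s.npz'%f)['p'].astype(float)[y0:y0+11,x0:x0+11]; w=p[...,0]-(p[...,1]+p[...,2])/2
    w=w[:,3:8]; print(f,'exp',e-[x0,y0],'px/mm',(proj(n,f,P+[0,0,.001])-proj(n,f,P))[1]); print(w.round().astype(int).tolist())
E
```

```text
dm exp [4.82383634 4.58120687] px/mm -0.1737157932815876
[[48, 4, -5, -5, -3], [50, 6, -6, -6, -4], [22, 0, -6, -6, -5], [42, 5, -6, -6, 13], [42, 22, 14, 24, 0], [-2, 26, 34, 18, -2], [-8, -3, -2, -3, -4], [-5, -4, -4, -4, -4], [-6, -6, -6, -4, -3], [-6, -5, -4, -4, -4], [-5, -6, -4, -5, -4]]
sm exp [4.81453953 4.6626552 ] px/mm -0.28452756020587344
[[-10, -6, -4, 2, 14], [5, -3, -4, 3, 17], [16, 2, -3, 6, 26], [30, 14, 13, 22, 43], [50, 39, 36, 44, 56], [44, 38, 36, 46, 60], [18, 9, 14, 32, 54], [8, -1, 4, 28, 56], [7, -2, 5, 32, 60], [6, -3, 8, 34, 60], [0, -2, 11, 36, 60]]
dn exp [5.16765746 4.5276569 ] px/mm -0.16683390794932507
[[36, 4, -5, -6, -6], [6, -4, -6, -4, -6], [-4, -7, -6, -6, -6], [14, 4, -6, -6, 8], [24, 33, 18, 23, 12], [-3, 9, 26, 31, 1], [-6, -5, -3, -2, -4], [-6, -6, -5, -4, -2], [0, -6, -6, -4, -4], [5, -6, -4, 22, 14], [-2, -6, -4, 57, 64]]
sn exp [5.24434041 5.12346102] px/mm -0.27718457507600647
[[40, 13, 0, 3, 23], [34, 10, -2, 1, 28], [32, 10, -2, 4, 31], [38, 16, 6, 10, 36], [54, 36, 22, 29, 47], [58, 49, 41, 44, 56], [36, 27, 25, 32, 44], [20, 5, 4, 10, 26], [8, -3, -5, 0, 6], [3, -1, -2, -2, -1], [-1, -3, -2, -1, 0]]
```

Predicted and observed ring rows agree within about 0.2 px (under 1 mm), so the ring height is confirmed. I'll hand in the job.

```bash
python3 -c "
from h import *
s=ctrl.sense();print(s['eef_pos'],s['contact_force'],s['clock']);print(ctrl.close_job())"
```

```text
[ 0.51248677 -0.15677092  0.15866845] [-0.57430086  0.07124058 -1.80466297] 14.0083
the job is handed in; nothing more can be done
None
```

The job is handed in at 14.0 s. The probe is held still, upright to within about 0.5° and centred in the bushing to about 1 mm, with its tab along the green stripe and the red ring level with the rim to about 1 mm; I felt no contact on the way down and kept clear of the loose things.

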